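# Trace a clamped template's edge with a sprung probe

## Robot

A 7-joint arm with a two-finger parallel gripper is mounted at the origin on the work surface. World frame = base frame: x ahead of the robot, y to its left, z up, the work surface at z = 0. Lengths are in m, angles in rad, forces in N, time in s.
With the tool pointing down it reaches from about 0.35 to 0.9 m from the base axis. Payload 8.1 kg.
Tool frame: the origin (TCP) lies where the fingers leave the gripper's body, on its centre line; the fingertips stand 66 mm ahead of it and the grasp point (between the pads) lies 47 mm ahead of it (arm.tip_reach is the distance from the TCP to the fingertips, in m); z points along the fingers, y is the direction in which the jaws open and shut (so a half turn about z gives the same grasp; the last joint's range is limited). The gripper opens to 92 mm and grips with 3 to 60 N. Pads are 19 mm wide; open, the fingers measure 130 mm over their backs; the gripper's body (75 mm by 190 mm) begins 47 mm behind the grasp point.
Start: joints at [1.096, 0.434, 0.025, 1.573, -0.012, 1.134, -0.075], TCP at [0.227, -0.582, 0.292] pointing down, gripper open.
Joint ranges: [-2.62, 2.62], [-0.44, 2.09], [-1.27, 1.32], [0.08, 2.57], [-1.32, 4.46], [0.12, 2], [-2.74, 2.74]. Speed limits (rad/s): [2.22, 2.22, 3.01, 3.01, 3.14, 3.14, 3.14].

## Interface

Orientations are given as a rotation vector (axis times angle).
In Python, from cell import arm gives the robot as it stands.
- The arm moves only by the tool carry_out, never from a script. Its argument "plan" is a list of rows, each a list of 5 numbers: the shift along the world's x, y, z in cm, then the turn about the world's z in rad, then the finger opening in cm, from 0 to 9.18. In form: [[tx, ty, tz, spin, fingers], ...]. A call has 1 to 20 rows; each row is the pose to reach, as a shift and turn from the pose measured when the call began; what a row does not reach only later rows make up. A row lasts 1/10 s, in which the tool goes at most 50 mm and 8.59 degrees, less where a joint would pass 70% of its speed; a pose out of reach is approached as far as the arm can. A call with a gripper value outside its range is refused whole. The fingers move at their own pace and stop on an object; "squeeze" is the grip in N (left out, the last holds). Time passes only in rows, so rows that repeat a pose let the fingers close. It gives the time, the measured TCP pose, the force and the opening at its end, in the units of the state.
- arm.observe(): the state, without advancing time (a new reading comes with each control period).
- arm.get_image(name): name is "scene" or "top" or "wrist"; returns (picture, depth): 480x640x3 uint8, red, green, blue; 480x640 float32, m along the optical axis (not along the pixel's ray), 0 where there is no reading.
- arm.get_calibration(name): a dict with "intrinsics" (3x3 intrinsics, pixels), "rvec" (rotation vector, rad) and "tvec" (3), from world to camera coordinates, as OpenCV has them; the wrist camera has in their place "tool_from_camera" (4x4, takes a point from camera to tool coordinates, whose origin is the TCP and whose axes are the flange's). Camera axes: x right, y down, z forward; pixel columns grow to the right and rows downward; lengths in m; the calibration is good to about 2 mm. The wrist camera is an equidistant fisheye: a pixel r from the principal point sees the ray r / f radians off the axis. A picture is of the moment at which its call begins: read the wrist's pose just before it. get_calibration takes no time and is no camera call.
- arm.sign_off(): hands the job in, once; it reports no verdict.
The state is a dict: "clock": time; "joints": joint angles; "dq": joint speeds; "joint_efforts": joint torques, N m; "position": TCP position; "ee_rot": TCP orientation; "force": force on the tool from outside, world axes, zero at the start; "ft_torque": the same for the moment, N m; "width": opening from 0.0 (shut) to 1.0 (fully open).
Only numpy, scipy, OpenCV 4.12 (cv2) and the standard library are available. Lean on these libraries where they do the work, as an engineer would, in place of code of your own. Each camera call takes 0.05 s, during which the arm holds its last target. There are 200 camera calls.

## Task

Take the yellow tracing probe out of its blue stand, set its sprung tip down on the upper edge of the template clamped in the red drill vice, at the red-painted end, and trace over the crests and the hollow to the green-painted end in one unbroken pass: the tip must stay pressed part of the way in all along, never lifting off and never near its stop. Then stand the probe back in its stand, let go, and leave everything else where it is.

Things in the scene. Friction and masses are not known exactly. Their poses are not given: they have to be found in the camera images.
- probe: tracing probe, upright in the stand, 0.13 to 0.22 kg. Origin: on its axis at the underside of the dark collar (36 mm across, 6 mm thick) that rests on the stand; z up the axis, away from the tip. Yellow square handle 20 x 20 mm (flats face its x and y) from 6 to 80 mm above the origin; below it a steel nose, 14 mm across, 30 mm long, bevelled end, then a thin sprung plunger with a ball tip.
- probe_tip (a point): centre of the probe's brass ball tip (radius 4 mm): on the probe's axis, 48 mm below the probe's origin with the plunger fully out; it rises towards the origin as the plunger goes in.
- plunger (a joint): how far the sprung plunger is pushed into the probe, m: 0 fully out, 0.006 at its stop. The spring takes 1 N to begin to move and 1.2 N more per mm (1.6 N at 0.5 mm, 4 N at 2.5 mm, 7 N at 5 mm). While tracing keep it between 0.5 mm (less counts as lifted off) and 5 mm (more is too hard, at any time).
- vice: red drill-press vice, fixed to the bench; origin at the centre of its underside, z up. 230 mm long (its x; the screw with its tommy bar reaches to x = -176 mm), 106 mm wide (its y). Its jaws run along its y, reach 76 mm above the origin and hold the template, a 20 mm thick aluminium block (x from -10 to 10 mm), 140 mm long (y from -70 to 70 mm).
- edge_mid (a point): middle of the template's upper edge as designed, at vice (0, 0, 98) mm, in the hollow. Designed height over the vice's origin: z(y) = 105 - 7 cos(2 pi y / 100) mm, level across the thickness. But it was clamped by eye: up to 6 mm too high or low and tilted up to 0.1 rad about the vice's x. No reading tells this (this point stays with the vice): find the edge by feel. It does not give.
- red_end (a point): where the pass begins: middle of the red-painted end (y from -70 to -50 mm) of the designed edge, at vice (0, -57, 111) mm; the true edge may be up to 12 mm higher or lower. Between y = -45 and 45 mm the tip must never be off the edge with its ball's centre lower than 130 mm over the vice's origin: come down and lift off only over the painted ends.
- green_end (a point): where the pass ends: middle of the green-painted end (y from 50 to 70 mm) of the designed edge, at vice (0, 57, 111) mm; fixed to the vice like the red one. The pass runs from -y to +y of the vice.
- stand: blue block 70 x 70 x 75 mm, fixed to the bench, origin at the centre of its underside.
- stand_hole0 (a point): centre of the mouth of the stand's round hole, on its top face 75 mm up: 19 mm across, 66 mm deep, bevelled 3 mm at the mouth; the probe's collar rests on this face.
- jar: bystander, to be left alone: amber jar with a black cap, 40 mm across, 50 mm high; origin within its outline, at its underside
- spare: bystander, to be left alone: loose spare template, aluminium, about 90 x 50 x 18 mm, lying flat; origin within its outline, at its underside
- caliper: bystander, to be left alone: steel caliper, 190 mm long (its y), lying flat, 12 mm high; origin within its outline, at its underside
- hammer: bystander, to be left alone: hammer lying flat; origin within its outline, at its underside
- file: bystander, to be left alone: flat file with a red handle, 300 mm long (its x); origin within its outline, at its underside
- square: bystander, to be left alone: steel try square, 100 x 130 mm; origin within its outline, at its underside
- vblock: bystander, to be left alone: steel V-block, 50 x 50 x 42 mm; origin within its outline, at its underside
Not all that is in view belongs to the job. What is meant by the stand is not grey, and is the smaller of those in its own colour.

How it is judged:
On the way, in this order (a step that is already met when the one before it is completed fails the run):
1. the tip is pressed in on the red end of the edge (y of probe_tip in the frame of vice between -0.069 and -0.046 m and x of probe_tip in the frame of vice between -0.012 and 0.012 m and z of probe_tip in the frame of vice between 0.078 and 0.14 m and value of joint plunger between 0.0005 and 0.005 m), for 0.1 s.
2. the tip, pressed in, passes the slope after the first crest (y of probe_tip in the frame of vice between -0.031 and -0.019 m and x of probe_tip in the frame of vice between -0.012 and 0.012 m and z of probe_tip in the frame of vice between 0.078 and 0.14 m and value of joint plunger between 0.0005 and 0.005 m), for 0.05 s.
3. the tip, pressed in, passes the hollow (y of probe_tip in the frame of vice between -0.006 and 0.006 m and x of probe_tip in the frame of vice between -0.012 and 0.012 m and z of probe_tip in the frame of vice between 0.078 and 0.14 m and value of joint plunger between 0.0005 and 0.005 m), for 0.05 s.
4. the tip, pressed in, passes the slope up to the second crest (y of probe_tip in the frame of vice between 0.019 and 0.031 m and x of probe_tip in the frame of vice between -0.012 and 0.012 m and z of probe_tip in the frame of vice between 0.078 and 0.14 m and value of joint plunger between 0.0005 and 0.005 m), for 0.05 s.
5. the tip is pressed in on the green end (y of probe_tip in the frame of vice between 0.046 and 0.069 m and x of probe_tip in the frame of vice between -0.012 and 0.012 m and z of probe_tip in the frame of vice between 0.078 and 0.14 m and value of joint plunger between 0.0005 and 0.005 m), for 0.1 s.
At the end, for the whole second after the job is handed in: The probe stands in the stand's hole, within 5 mm of the hole's axis, its collar within 3 mm of the top face, upright within 0.06 rad, at rest, released, its plunger out (under 0.5 mm in) (horizontal distance between probe and stand_hole0 below 0.005 m and z of probe in the frame of stand_hole0 between -0.003 and 0.003 m and angle between probe's own z axis and vertical below 0.06 rad and linear speed of probe below 0.01 m/s and value of joint plunger below 0.0005 m); the robot touches nothing.
It fails at once if the tip is off the edge (plunger in less than 0.5 mm) at tracing height between the painted ends, within 12 mm of the edge's mid-plane (y of probe_tip in the frame of vice between -0.045 and 0.045 m and x of probe_tip in the frame of vice between -0.012 and 0.012 m and z of probe_tip in the frame of vice between 0.078 and 0.13 m and value of joint plunger below 0.0005 m).
It fails at once if the plunger is pressed in more than 5 mm (value of joint plunger above 0.005 m).
It fails at once if the probe is pressed against the vice or template with more than 15 N (contact force between probe and vice above 15 N).
It fails at once if the probe is rammed or dropped into the stand (more than 60 N) (contact force between probe and stand above 60 N).
It fails at once if a bystander is moved by more than 30 mm (distance of any of jar, spare, caliper, hammer, file, square, vblock from where it was at the start of the episode above 0.03 m).
It also fails if it takes over 72 s, if anything falls off the work surface, if the arm or the gripper's body presses on something with over 40 N, if the wrist force passes 120 N, or if a joint passes its speed limit or range.

## Working session

There is one attempt and no reset: what is moved stays moved. The work goes in short steps, Python scripts to look and compute and a tool call to move; the robot and the scene stay as the last step left them, time stands still between calls to the robot, and variables do not carry over. Pictures are saved under pics/ and viewed, about 8 in all and at most 12, crops included, and the job is handed in when it is done.

Besides the shell and the picture viewer there is one more tool, called after "Emit:" by a JSON object that holds its "fn" and its "kwargs", one argument or row to a line. carry_out: Moves the arm, as the interface text tells. Its arguments: {"type":"object","properties":{"plan":{"type":"array"},"squeeze":{"type":"number"}},"required":["plan"]}

```bash
mkdir -p pics; ls; python3 - <<'E'
from cell import arm
import cv2,numpy as np
s=arm.observe();print({k:np.round(v,3) for k,v in s.items()})
for n in("scene","top"):
    p,d=arm.get_image(n);cv2.imwrite(f"pics/{n}0.png",p[...,::-1]);np.save(f"pics/{n}0.npy",d)
    print(n,arm.get_calibration(n))
print(arm.get_calibration("wrist"),arm.tip_reach)
E
```

```text
pics
{'clock': np.float64(0.0), 'joints': array([ 1.096,  0.435,  0.025,  1.574, -0.012,  1.134, -0.075]), 'dq': array([ 0.   ,  0.001, -0.   , -0.   ,  0.   , -0.001, -0.001]), 'joint_efforts': array([-0.0000e+00, -6.6785e+01,  9.8500e-01, -3.1445e+01, -6.1000e-02,
        4.3000e-02,  0.0000e+00]), 'position': array([ 0.227, -0.582,  0.291]), 'ee_rot': array([-3.086e+00, -5.800e-01,  1.000e-03]), 'force': array([0.136, 0.127, 0.055]), 'ft_torque': array([-0.011,  0.02 , -0.064]), 'width': np.float64(1.001)}
scene {'intrinsics': array([[499.97899885,   0.        , 316.24098986],
       [  0.        , 499.97899885, 230.62297465],
       [  0.        ,   0.        ,   1.        ]]), 'rvec': array([ 0.91706762,  2.34259545, -1.25449583]), 'tvec': array([ 0.42704876, -0.13255339,  1.52568604])}
top {'intrinsics': array([[472.3511246 ,   0.        , 316.80838735],
       [  0.        , 472.3511246 , 233.82927366],
       [  0.        ,   0.        ,   1.        ]]), 'rvec': array([ 2.18465532, -2.1481285 ,  0.13653647]), 'tvec': array([-0.01779778,  0.60856401,  1.11554996])}
{'intrinsics': array([[371.64829954,   0.        , 316.68831901],
       [  0.        , 371.64829954, 244.99562102],
       [  0.        ,   0.        ,   1.        ]]), 'tool_from_camera': array([[ 1.90430768e-05, -9.62786222e-01, -2.70264111e-01,
         7.34207533e-02],
       [ 9.99999765e-01,  2.03454019e-04, -6.54321633e-04,
         1.27867697e-04],
       [ 6.84958173e-04, -2.70264035e-01,  9.62786000e-01,
        -9.31743482e-02],
       [ 0.00000000e+00,  0.00000000e+00,  0.00000000e+00,
         1.00000000e+00]])} 0.0655
```

View pics/top0.png

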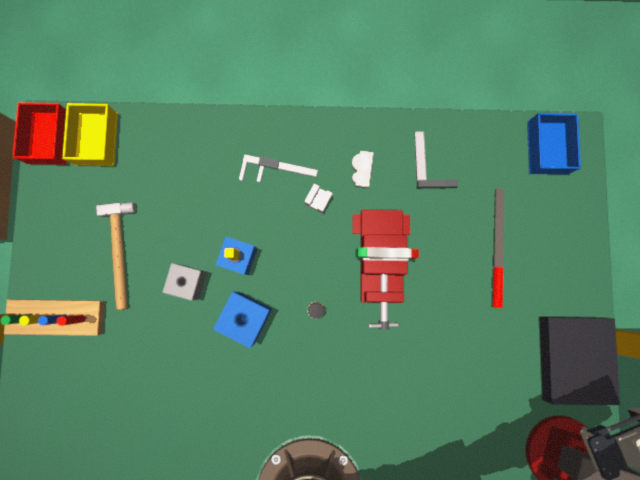

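View pics/scene0.png

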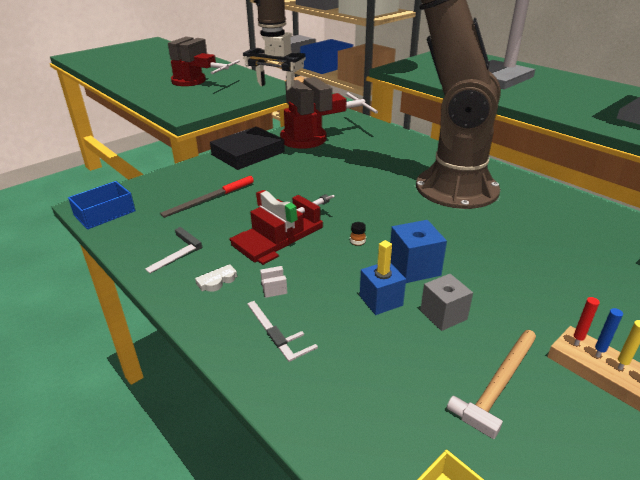

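The picture shows three square blocks with holes: small blue (236,255) holding the yellow probe, larger blue (243,318), and grey (185,281). The smaller blue one with the probe fits. The vice is at (385,255), its template running from green (361,253) on the left to red (414,254) on the right.

```bash
cat > h.py <<'E'
import cv2,numpy as np
from cell import arm
def cloud(n,d):
    c=arm.get_calibration(n);K=c["intrinsics"];R=cv2.Rodrigues(c["rvec"])[0];t=c["tvec"]
    v,u=np.mgrid[:480,:640];P=np.stack([(u-K[0,2])/K[0,0]*d,(v-K[1,2])/K[1,1]*d,d],-1)
    return (P-t)@R   # R^T(P-t)
def rect(m,P):
    p=P[m][:,:2];(c,s,a)=cv2.minAreaRect((p*1000).astype(np.float32));return np.round(c,1),np.round(s,1),round(a,1),np.round(np.median(P[m][:,2])*1000,1),m.sum()
E
python3 - <<'E'
from h import *
for n in("top","scene"):
    im=cv2.imread(f"pics/{n}0.png");d=np.load(f"pics/{n}0.npy");P=cloud(n,d);X,Y,Z=np.moveaxis(P,-1,0)
    hsv=cv2.cvtColor(im,cv2.COLOR_BGR2HSV);H,S,V=np.moveaxis(hsv.astype(int),-1,0)
    blue=(H>100)&(H<125)&(S>120)&(d>0);yel=(H>20)&(H<35)&(S>120)&(d>0)&(Z>.09)&(Z<.2)&(np.abs(Y-.2)<.25)
    st=blue&(abs(Z-.075)<.006)&(np.hypot(X-.5,Y-.15)<.3)
    k,l,s,_=cv2.connectedComponentsWithStats(st.astype(np.uint8))
    for i in range(1,k):
        if s[i,4]>60: print(n,"bluetop",rect(l==i,P))
    print(n,"handle top",rect(yel&(Z>.15),P), "handle all",rect(yel,P))
    near=(abs(X-.5)<.25)&(abs(Y+.15)<.15)&(d>0)
    red=near&((H<8)|(H>172))&(S>120)
    for lo,hi in((.07,.082),(.02,.06),(.09,.13)):
        m=red&(Z>lo)&(Z<hi); print(n,"red",lo,rect(m,P) if m.any() else 0)
    m=near&(Z>.088)&(Z<.13);print(n,"template",rect(m,P))
    m=near&(Z>.088)&(Z<.13)&(H>45)&(H<80)&(S>120);print(n,"green",rect(m,P) if m.any() else 0)
    if n=="top": cv2.imwrite("pics/crop.png",np.hstack([cv2.resize(im[200:350,150:290],None,fx=2.8,fy=2.8,interpolation=2),cv2.resize(im[190:340,330:450],None,fx=2.8,fy=2.8,interpolation=2)]))
E
```

```text
top bluetop (array([551.9, 184.6]), array([69.9, 69.8]), 73.0, np.float64(75.0), np.int64(670))
top handle top (array([551.7, 183.5]), array([17.6, 17.8]), 2.1, np.float64(155.2), np.int64(72)) handle all (array([551.4, 183.4]), array([18. , 18.9]), 89.1, np.float64(152.9), np.int64(122))
top red 0.07 (array([ 539.2, -176.1]), array([136.2, 120.2]), 1.0, np.float64(74.5), np.int64(1124))
top red 0.02 (array([ 560.1, -166.7]), array([102.7, 227.8]), 89.7, np.float64(22.3), np.int64(1339))
top red 0.09 (array([ 560.3, -230.9]), array([15.8, 18.8]), 87.6, np.float64(108.8), np.int64(62))
top template (array([ 561.1, -168.3]), array([ 20.5, 141.6]), 0.1, np.float64(109.6), np.int64(596))
top green (array([ 561., -108.]), array([21.1, 19.9]), 89.8, np.float64(117.8), np.int64(98))
scene bluetop (array([437.5, 172. ]), array([ 67.1, 130.3]), 19.6, np.float64(74.6), np.int64(239))
scene bluetop (array([553. , 184.7]), array([73.6, 71.6]), 71.7, np.float64(74.9), np.int64(540))
scene handle top (array([553.7, 184.9]), array([20.6, 21.1]), 2.2, np.float64(154.7), np.int64(75)) handle all (array([553.3, 184.6]), array([22.4, 22.6]), 1.9, np.float64(129.2), np.int64(368))
scene red 0.07 (array([ 562.6, -175.5]), array([121.8,  94.8]), 89.1, np.float64(75.1), np.int64(368))
scene red 0.02 (array([ 561.2, -166.6]), array([109.4, 231.3]), 88.1, np.float64(25.0), np.int64(1600))
scene red 0.09 (array([ 561.4, -231.3]), array([16.9, 20.4]), 86.8, np.float64(105.3), np.int64(37))
scene template (array([ 561.6, -169.3]), array([146.5,  23.5]), 89.8, np.float64(105.2), np.int64(535))
scene green (array([ 562.3, -109.3]), array([22.3, 27. ]), 3.6, np.float64(108.4), np.int64(158))
```

View pics/crop.png

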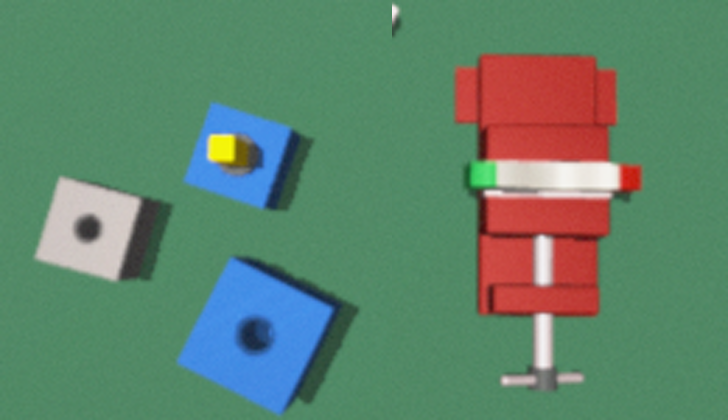

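The crop confirms it: the small blue block at about (236,255) holds the probe, measures 70 × 70 mm and has its top at 75.0 mm. The larger blue block is empty. The vice is upright at yaw ≈ 0, green end towards +y.

Emit:
{"fn": "carry_out", "kwargs": {
  "plan": [
    [8,19,0,-0.1,6],
    [32.5,76.6,0,-0.345,6],
    [32.5,76.6,0,-0.345,6],
    [32.5,76.6,0,-0.345,6],
    [32.5,76.6,0,-0.345,6],
    [32.5,76.6,0,-0.345,6],
    [32.5,76.6,0,-0.345,6],
    [32.5,76.6,0,-0.345,6],
    [32.5,76.6,0,-0.345,6],
    [32.5,76.6,0,-0.345,6],
    [32.5,76.6,0,-0.345,6],
    [32.5,76.6,0,-0.345,6],
    [32.5,76.6,0,-0.345,6],
    [32.5,76.6,0,-0.345,6],
    [32.5,76.6,0,-0.345,6],
    [32.5,76.6,0,-0.345,6],
    [32.5,76.6,0,-0.345,6],
    [32.5,76.6,0,-0.345,6],
    [32.5,76.6,0,-0.345,6],
    [32.5,76.6,0,-0.345,6]
  ],
  "squeeze": 40
}}

```text
clock: 2.1
position: [0.5517, 0.1825, 0.2912]
ee_rot: [-3.141, -0.04, 0.001]
force: [0.0, -0.6, -0.5]
width: 0.653
```

```bash
python3 - <<'E'
from h import *
from scipy.spatial.transform import Rotation as Ro
s=arm.observe();print(s["clock"],np.round(s["position"],4),np.round(s["ee_rot"],3),s["width"],s["force"])
print(np.round(Ro.from_rotvec(s["ee_rot"]).as_matrix(),3))
p,d=arm.get_image("wrist");cv2.imwrite("pics/w1.png",p[...,::-1]);np.save("pics/w1.npy",d)
from scipy.optimize import least_squares
for n in("top","scene"):
    P=cloud(n,np.load(f"pics/{n}0.npy"));x=P[...,0];y=P[...,1]+.1675;z=P[...,2]
    m=(abs(x-.561)<.007)&(abs(y)<.066)&(z>.085)&(z<.14);Y=y[m];Z=z[m]
    f=lambda q:Z-(.105-.007*np.cos(2*np.pi*Y/.1)+q[0]+q[1]*Y)
    r=least_squares(f,[0,0],loss="soft_l1",f_scale=.002);print(n,r.x,np.std(f(r.x)),m.sum())
    c=P[(abs(P[...,0]-.35)<.02)&(abs(P[...,1]+.1)<.1),2];print("table z",np.median(c))
E
```

```text
2.1 [0.5517 0.1825 0.2912] [-3.141e+00 -4.000e-02  1.000e-03] 0.6533611055281395 [ 0.01869359 -0.64920568 -0.50627525]
[[ 1.     0.025 -0.001]
 [ 0.025 -1.     0.   ]
 [-0.001 -0.    -1.   ]]
top [0.00425177 0.08340559] 0.0018690778106645915 349
table z -0.0003220049262748402
scene [0.00443072 0.06639717] 0.006504066621793443 156
table z 0.0005280115321979007
```

```bash
cat >> h.py <<'E'
from scipy.spatial.transform import Rotation as Ro
def wcloud(d,s):
    c=arm.get_calibration("wrist");K=c["intrinsics"];v,u=np.mgrid[:480,:640]
    a=(u-K[0,2])/K[0,0];b=(v-K[1,2])/K[1,1];th=np.hypot(a,b)+1e-9;k=np.tan(th)/th
    P=np.stack([a*k*d,b*k*d,d],-1);T=c["tool_from_camera"]
    P=P@T[:3,:3].T+T[:3,3];return P@Ro.from_rotvec(s["ee_rot"]).as_matrix().T+s["position"]
E
python3 - <<'E'
from h import *
s=arm.observe();d=np.load("pics/w1.npy");im=cv2.imread("pics/w1.png");P=wcloud(d,s);X,Y,Z=np.moveaxis(P,-1,0)
H,S,V=np.moveaxis(cv2.cvtColor(im,cv2.COLOR_BGR2HSV).astype(int),-1,0);near=(np.hypot(X-.552,Y-.184)<.07)&(d>0)
m=near&(H>20)&(H<35)&(S>120);print(rect(m&(Z>.15),P),rect(m,P))
print(rect(near&(H>100)&(H<125)&(S>120)&(abs(Z-.075)<.004),P))
E
```

```text
(array([559.5, 183.2]), array([38.6, 30.7]), 89.6, np.float64(155.8), np.int64(948)) (array([536.6, 193.6]), array([36.9, 89.5]), 74.4, np.float64(155.1), np.int64(1519))
(array([554.1, 183.1]), array([70.3, 70.1]), 72.6, np.float64(75.9), np.int64(4421))
```

View pics/w1.png

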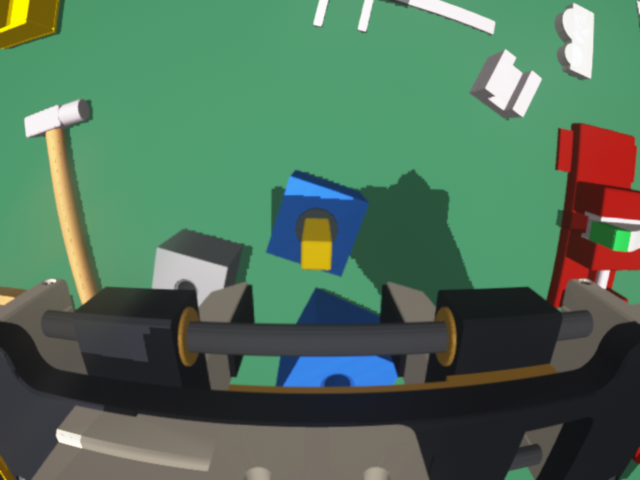

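The wrist view shows the handle's flats square to the jaws at (317,240). It puts the stand's top at (554,183) mm, which agrees with the other cameras within 2 mm. I'll descend and grip.

Emit:
{"fn": "carry_out", "kwargs": {
  "plan": [
    [0.1,0.1,-4,0,6],
    [0.1,0.1,-8,0,6],
    [0.1,0.1,-10.5,0,6],
    [0.1,0.1,-12.2,0,6],
    [0.1,0.1,-12.2,0,6],
    [0.1,0.1,-12.2,0,1.5],
    [0.1,0.1,-12.2,0,1.5],
    [0.1,0.1,-12.2,0,1.5],
    [0.1,0.1,-12.2,0,1.5],
    [0.1,0.1,-12.2,0,1.5],
    [0.1,0.1,-12.2,0,1.5],
    [0.1,0.1,-12.2,0,1.5],
    [0.1,0.1,-12.2,0,1.5]
  ],
  "squeeze": 45
}}

```text
clock: 3.45
position: [0.5529, 0.1834, 0.1697]
ee_rot: [-3.141, -0.039, 0.0]
force: [-0.9, -0.3, 5.1]
width: 0.214
```

Emit:
{"fn": "carry_out", "kwargs": {
  "plan": [
    [0,0,1,0,1.5],
    [0,0,3,0,1.5],
    [0,0,7,0,1.5],
    [0,0,11,0,1.5],
    [0,0,13,0,1.5],
    [0,0,13,0,1.5],
    [0,0,13,0,1.5],
    [0,0,13,0,1.5]
  ]
}}

```text
clock: 4.25
position: [0.5521, 0.183, 0.2982]
ee_rot: [3.141, 0.039, -0.004]
force: [-0.8, -1.1, -2.3]
width: 0.217
```

```bash
python3 - <<'E'
from h import *
s=arm.observe();print(s["clock"],np.round(s["position"],4),s["width"],s["force"],s["ft_torque"])
p,d=arm.get_image("scene");cv2.imwrite("pics/s2.png",cv2.resize(p[150:310,320:480,::-1],None,fx=3.5,fy=3.5))
E
```

```text
4.25 [0.5521 0.183  0.2982] 0.2167895997636366 [-0.76811652 -1.09889682 -2.26053767] [0.02721473 0.02953845 0.00273589]
```

View pics/s2.png

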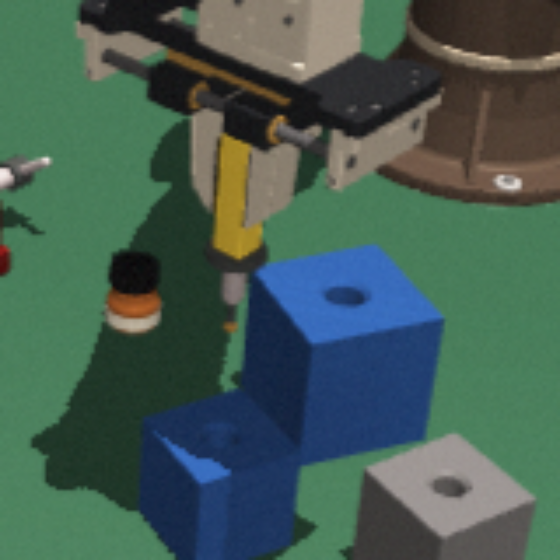

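The probe is held upright and clear of the stand, with its brass tip at (230,327) in the crop. I'll carry it over the red end.

Emit:
{"fn": "carry_out", "kwargs": {
  "plan": [
    [0.2,-6,0,0,1.5],
    [0.3,-11,0,0,1.5],
    [0.4,-16,0,0,1.5],
    [0.5,-21,0,0,1.5],
    [0.6,-26,0,0,1.5],
    [0.7,-31,0,0,1.5],
    [0.8,-36,0,0,1.5],
    [0.9,-39,0,0,1.5],
    [0.9,-40.7,0,0,1.5],
    [0.9,-40.7,0,0,1.5],
    [0.9,-40.7,0,0,1.5],
    [0.9,-40.7,0,0,1.5],
    [0.9,-40.7,0,0,1.5],
    [0.9,-40.7,0,0,1.5]
  ]
}}

```text
clock: 5.7
position: [0.5613, -0.2228, 0.2982]
ee_rot: [3.141, 0.042, -0.004]
force: [0.1, 0.0, -1.7]
width: 0.217
```

```bash
python3 - <<'E'
from h import *
s=arm.observe();print(s["clock"],np.round(s["position"],4),s["width"],s["force"],s["ft_torque"])
p,d=arm.get_image("wrist");cv2.imwrite("pics/w3.png",p[...,::-1])
p,d=arm.get_image("scene");cv2.imwrite("pics/s3.png",cv2.resize(p[100:280,200:380,::-1],None,fx=3,fy=3))
s=arm.observe();print(s["clock"],np.round(s["position"],4),s["force"])
y=-.057;th=np.arctan(.007*2*np.pi/.1*np.sin(2*np.pi*y/.1)+.0834)
print("ball z pred",.105-.007*np.cos(2*np.pi*y/.1)+.00425+.0834*y+.004/np.cos(th))
E
```

```text
5.7 [ 0.5613 -0.2228  0.2982] 0.2172321448109945 [ 0.063838    0.0265553  -1.72889703] [ 0.00264175 -0.02523005  0.01785544]
5.8 [ 0.5613 -0.2234  0.2982] [-0.69981963  0.29776859 -0.78652715]
ball z pred 0.11497392161132775
```

View pics/s3.png

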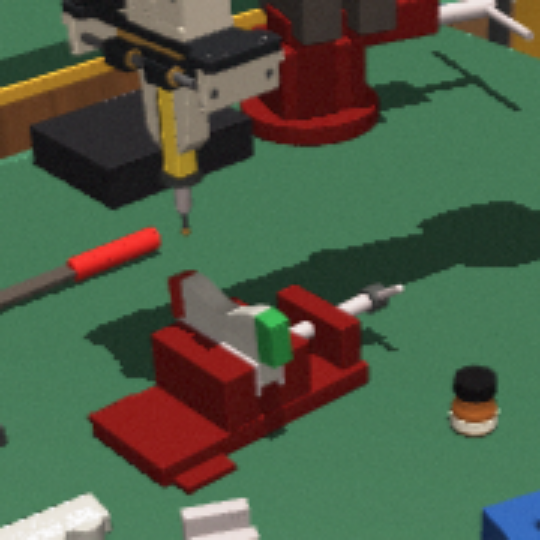

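Emit:
{"fn": "carry_out", "kwargs": {
  "plan": [
    [0,-0.1,-1,0,1.5],
    [0,-0.1,-2,0,1.5],
    [0,-0.1,-3,0,1.5],
    [0,-0.1,-3.4,0,1.5],
    [0,-0.1,-3.7,0,1.5],
    [0,-0.1,-3.7,0,1.5],
    [0,-0.1,-3.7,0,1.5],
    [0,-0.1,-3.7,0,1.5]
  ]
}}

```text
clock: 6.6
position: [0.5615, -0.2244, 0.2616]
ee_rot: [3.14, 0.041, -0.003]
force: [0.0, 0.1, -1.8]
width: 0.215
```

```bash
cat > o.py <<'E'
from h import *
s=arm.observe();print(s["clock"],np.round(s["position"]*1000,2),np.round(s["force"],2),np.round(s["ft_torque"],3))
E
python3 o.py
```

```text
6.6 [ 561.48 -224.42  261.59] [ 0.01  0.06 -1.83] [ 0.044  0.016 -0.025]
```

Emit:
{"fn": "carry_out", "kwargs": {
  "plan": [
    [0,0,-0.1,0,1.5],
    [0,0,-0.2,0,1.5],
    [0,0,-0.3,0,1.5],
    [0,0,-0.3,0,1.5],
    [0,0,-0.3,0,1.5]
  ]
}}

```text
clock: 7.1
position: [0.5616, -0.2244, 0.2587]
ee_rot: [3.14, 0.041, -0.003]
force: [0.9, -0.5, -0.5]
width: 0.216
```

Emit:
{"fn": "carry_out", "kwargs": {
  "plan": [
    [0,0,-0.1,0,1.5],
    [0,0,-0.15,0,1.5],
    [0,0,-0.15,0,1.5],
    [0,0,-0.15,0,1.5]
  ]
}}

```text
clock: 7.5
position: [0.5616, -0.2245, 0.2573]
ee_rot: [3.14, 0.041, -0.003]
force: [-0.4, 1.0, 0.8]
width: 0.216
```

Emit:
{"fn": "carry_out", "kwargs": {
  "plan": [
    [0,0,-0.05,0,1.5],
    [0,0,-0.1,0,1.5],
    [0,0,-0.1,0,1.5],
    [0,0,-0.1,0,1.5]
  ]
}}

```text
clock: 7.9
position: [0.5617, -0.2245, 0.2564]
ee_rot: [3.14, 0.041, -0.002]
force: [-0.6, 1.0, 1.7]
width: 0.221
```

```bash
for i in 1 2 3 4; do python3 o.py; python3 -c "
from cell import arm
arm.get_image('top');arm.get_image('top')"; done; python3 o.py
```

```text
7.9 [ 561.66 -224.48  256.43] [-0.65  0.98  1.75] [0.09  0.225 0.006]
8.0 [ 561.65 -224.48  256.43] [-0.1   0.13  1.54] [ 0.071  0.189 -0.019]
8.1 [ 561.65 -224.47  256.4 ] [-0.24  0.48  2.39] [ 0.089  0.186 -0.021]
8.2 [ 561.64 -224.48  256.37] [-0.89 -0.88  1.17] [ 0.064  0.161 -0.066]
8.3 [ 561.64 -224.5   256.38] [-0.38  0.63  2.13] [ 0.089  0.147 -0.046]
```

```bash
cat > tr.py <<'E'
from h import *
# usage: tr.py c tilt y_to target step(mm); ball-centre curve with vice y0=-.1675, tcp = ball+.048-plunger+.0947
import sys
c,t,yt,pl,st=map(float,sys.argv[1:6]);Y0=-167.5
ys=np.linspace(-80,80,3201);e=105-7*np.cos(2*np.pi*ys/100)+c+t*ys;g=np.gradient(e,ys);n=np.hypot(1,g)
by=ys-4*g/n;bz=e+4/n
B=lambda y:np.interp(y,by,bz)
F=[];
for i in range(6):
    s=arm.observe();F.append(s["force"][2]);P=s["position"]*1000
    if i<5 and len(sys.argv)>6: arm.get_image("top")
y=P[1]-Y0;f=np.mean(F)+1.7
print("clock",s["clock"],"pos",np.round(P,2),"vice y",round(y,2),"f",round(f,2),"plunger(force)",round((f-1)/1.2,2),"plunger(model)",round(B(y)+142.7-P[2],2))
k=int(np.ceil(abs(yt-y)/st));yy=np.linspace(y,yt,k+1)[1:]
print([[0,round((q-y)/10,2),round((B(q)+142.7-pl-P[2])/10,2),0,1.5] for q in yy])
E
python3 tr.py 4.9 .083 -38 2.6 1.5 a
```

```text
clock 8.55 pos [ 561.63 -224.47  256.37] vice y -56.97 f 3.96 plunger(force) 2.47 plunger(model) 1.97
[[0, np.float64(0.15), np.float64(-0.03), 0, 1.5], [0, np.float64(0.29), np.float64(-0.0), 0, 1.5], [0, np.float64(0.44), np.float64(0.02), 0, 1.5], [0, np.float64(0.58), np.float64(0.04), 0, 1.5], [0, np.float64(0.73), np.float64(0.05), 0, 1.5], [0, np.float64(0.88), np.float64(0.06), 0, 1.5], [0, np.float64(1.02), np.float64(0.06), 0, 1.5], [0, np.float64(1.17), np.float64(0.06), 0, 1.5], [0, np.float64(1.31), np.float64(0.05), 0, 1.5], [0, np.float64(1.46), np.float64(0.04), 0, 1.5], [0, np.float64(1.61), np.float64(0.02), 0, 1.5], [0, np.float64(1.75), np.float64(-0.01), 0, 1.5], [0, np.float64(1.9), np.float64(-0.03), 0, 1.5]]
```

Emit:
{"fn": "carry_out", "kwargs": {
  "plan": [
    [0,0.15,-0.02,0,1.5],
    [0,0.3,0,0,1.5],
    [0,0.45,0.02,0,1.5],
    [0,0.6,0.04,0,1.5],
    [0,0.7,0.05,0,1.5],
    [0,0.8,0.06,0,1.5],
    [0,0.8,0.06,0,1.5],
    [0,0.8,0.06,0,1.5]
  ]
}}

```text
clock: 9.35
position: [0.5617, -0.2159, 0.2569]
ee_rot: [3.141, 0.041, -0.003]
force: [-0.3, 0.2, 1.2]
width: 0.218
```

```bash
python3 tr.py 5.1 .083 -35 2.6 1.3 a
```

```text
clock 9.6 pos [ 561.68 -216.12  256.9 ] vice y -48.62 f 3.43 plunger(force) 2.02 plunger(model) 2.84
[[0, np.float64(0.12), np.float64(0.03), 0, 1.5], [0, np.float64(0.25), np.float64(0.03), 0, 1.5], [0, np.float64(0.37), np.float64(0.02), 0, 1.5], [0, np.float64(0.5), np.float64(0.01), 0, 1.5], [0, np.float64(0.62), np.float64(0.0), 0, 1.5], [0, np.float64(0.74), np.float64(-0.01), 0, 1.5], [0, np.float64(0.87), np.float64(-0.03), 0, 1.5], [0, np.float64(0.99), np.float64(-0.05), 0, 1.5], [0, np.float64(1.11), np.float64(-0.08), 0, 1.5], [0, np.float64(1.24), np.float64(-0.1), 0, 1.5], [0, np.float64(1.36), np.float64(-0.14), 0, 1.5]]
```

Emit:
{"fn": "carry_out", "kwargs": {
  "plan": [
    [0,0.12,0.0,0,1.5],
    [0,0.25,0.0,0,1.5],
    [0,0.37,-0.01,0,1.5],
    [0,0.5,-0.02,0,1.5],
    [0,0.62,-0.03,0,1.5],
    [0,0.74,-0.05,0,1.5],
    [0,0.87,-0.06,0,1.5],
    [0,0.99,-0.08,0,1.5],
    [0,1.11,-0.11,0,1.5],
    [0,1.11,-0.11,0,1.5]
  ]
}}

```text
clock: 10.6
position: [0.5617, -0.2045, 0.2557]
ee_rot: [3.141, 0.042, -0.003]
force: [-0.0, 1.0, 1.6]
width: 0.22
```

```bash
python3 tr.py 4.7 .08 -25 2.6 1.2 a
```

```text
clock 10.85 pos [ 561.65 -204.63  255.72] vice y -37.13 f 2.99 plunger(force) 1.66 plunger(model) 2.65
[[0, np.float64(0.11), np.float64(-0.02), 0, 1.5], [0, np.float64(0.22), np.float64(-0.05), 0, 1.5], [0, np.float64(0.33), np.float64(-0.08), 0, 1.5], [0, np.float64(0.44), np.float64(-0.11), 0, 1.5], [0, np.float64(0.55), np.float64(-0.14), 0, 1.5], [0, np.float64(0.66), np.float64(-0.18), 0, 1.5], [0, np.float64(0.77), np.float64(-0.21), 0, 1.5], [0, np.float64(0.88), np.float64(-0.25), 0, 1.5], [0, np.float64(0.99), np.float64(-0.29), 0, 1.5], [0, np.float64(1.1), np.float64(-0.33), 0, 1.5], [0, np.float64(1.21), np.float64(-0.37), 0, 1.5]]
```

```bash
cat > tr.py <<'E'
from h import *
import sys,json
from scipy.optimize import least_squares
yt,pl,st=map(float,sys.argv[1:4])
D=json.load(open("D.json"))
F=[]
for i in range(6):
    s=arm.observe();F.append(s["force"][2]);P=s["position"]*1000
    if i<5 and len(sys.argv)>4: arm.get_image("top")
if len(sys.argv)>4: D.append([P[1],P[2],(np.mean(F)+1.7-1)/1.2]);json.dump(D,open("D.json","w"))
ys=np.linspace(-80,80,3201)
def B(y,q):
    e=105-7*np.cos(2*np.pi*ys/100)+q[0]+q[1]*ys;g=np.gradient(e,ys);n=np.hypot(1,g)
    return np.interp(np.asarray(y)-q[2],ys-4*g/n,e+4/n)
A=np.array(D)
pm=lambda q:B(A[:,0],q)+142.7-A[:,1]
r=least_squares(lambda q:np.r_[(pm(q)-A[:,2])/.4,(q[0]-4.3)/1,(q[1]-.083)/.015,(q[2]+168.5)/.8],[4.3,.083,-168.5]);q=r.x
print("clock",s["clock"],"pos",np.round(P,2),"fit",np.round(q,3),"plunger force",np.round(A[:,2],2),"model",np.round(pm(q),2))
y=P[1]+167.5;k=int(np.ceil(abs(yt-y)/st));yy=np.linspace(y,yt,k+1)[1:]
print([[0,round(float(v-y)/10,2),round(float(B(v-167.5,q)+142.7-pl-P[2])/10,2),0,1.5] for v in yy])
E
echo "[[-224.47,256.37,2.4],[-216.12,256.9,2.02],[-204.63,255.72,1.66]]" > D.json; python3 tr.py -24 2.6 1.2
```

```text
clock 10.85 pos [ 561.65 -204.63  255.72] fit [ 4.17400e+00  7.60000e-02 -1.69079e+02] plunger force [2.4  2.02 1.66] model [1.96 2.26 1.88]
[[0, 0.12, -0.1, 0, 1.5], [0, 0.24, -0.14, 0, 1.5], [0, 0.36, -0.17, 0, 1.5], [0, 0.48, -0.21, 0, 1.5], [0, 0.6, -0.25, 0, 1.5], [0, 0.72, -0.29, 0, 1.5], [0, 0.84, -0.33, 0, 1.5], [0, 0.95, -0.37, 0, 1.5], [0, 1.07, -0.42, 0, 1.5], [0, 1.19, -0.46, 0, 1.5], [0, 1.31, -0.5, 0, 1.5]]
```

Emit:
{"fn": "carry_out", "kwargs": {
  "plan": [
    [0,0.12,-0.1,0,1.5],
    [0,0.24,-0.14,0,1.5],
    [0,0.36,-0.17,0,1.5],
    [0,0.48,-0.21,0,1.5],
    [0,0.6,-0.25,0,1.5],
    [0,0.72,-0.29,0,1.5],
    [0,0.84,-0.33,0,1.5],
    [0,0.95,-0.37,0,1.5],
    [0,0.95,-0.37,0,1.5]
  ]
}}

```text
clock: 11.75
position: [0.5617, -0.1946, 0.2519]
ee_rot: [-3.141, -0.042, 0.003]
force: [0.1, 1.0, 1.5]
width: 0.218
```

```bash
python3 tr.py -14 2.6 1.2 a
```

```text
clock 12.0 pos [ 561.66 -194.69  251.96] fit [ 3.87000e+00  7.20000e-02 -1.69399e+02] plunger force [2.4  2.02 1.66 1.79] model [1.96 2.15 1.65 2.18]
[[0, 0.12, -0.09, 0, 1.5], [0, 0.24, -0.13, 0, 1.5], [0, 0.36, -0.17, 0, 1.5], [0, 0.48, -0.22, 0, 1.5], [0, 0.6, -0.26, 0, 1.5], [0, 0.72, -0.3, 0, 1.5], [0, 0.84, -0.34, 0, 1.5], [0, 0.96, -0.38, 0, 1.5], [0, 1.08, -0.42, 0, 1.5], [0, 1.2, -0.45, 0, 1.5], [0, 1.32, -0.48, 0, 1.5]]
```

Emit:
{"fn": "carry_out", "kwargs": {
  "plan": [
    [0,0.12,-0.1,0,1.5],
    [0,0.24,-0.14,0,1.5],
    [0,0.36,-0.18,0,1.5],
    [0,0.48,-0.23,0,1.5],
    [0,0.6,-0.27,0,1.5],
    [0,0.72,-0.31,0,1.5],
    [0,0.84,-0.35,0,1.5],
    [0,0.96,-0.39,0,1.5],
    [0,0.96,-0.39,0,1.5]
  ]
}}

```text
clock: 12.9
position: [0.5617, -0.1846, 0.248]
ee_rot: [-3.14, -0.043, 0.003]
force: [0.4, 0.8, 2.4]
width: 0.223
```

```bash
python3 tr.py -3 2.6 1.2 a
```

```text
clock 13.15 pos [ 561.69 -184.68  248.03] fit [ 3.78600e+00  7.10000e-02 -1.69416e+02] plunger force [2.4  2.02 1.66 1.79 2.43] model [1.96 2.14 1.62 2.13 2.53]
[[0, 0.12, -0.04, 0, 1.5], [0, 0.24, -0.08, 0, 1.5], [0, 0.35, -0.11, 0, 1.5], [0, 0.47, -0.13, 0, 1.5], [0, 0.59, -0.16, 0, 1.5], [0, 0.71, -0.18, 0, 1.5], [0, 0.83, -0.19, 0, 1.5], [0, 0.95, -0.21, 0, 1.5], [0, 1.06, -0.22, 0, 1.5], [0, 1.18, -0.22, 0, 1.5], [0, 1.3, -0.22, 0, 1.5], [0, 1.42, -0.22, 0, 1.5]]
```

Emit:
{"fn": "carry_out", "kwargs": {
  "plan": [
    [0,0.12,-0.04,0,1.5],
    [0,0.24,-0.08,0,1.5],
    [0,0.35,-0.11,0,1.5],
    [0,0.47,-0.13,0,1.5],
    [0,0.59,-0.16,0,1.5],
    [0,0.71,-0.18,0,1.5],
    [0,0.83,-0.19,0,1.5],
    [0,0.95,-0.21,0,1.5],
    [0,1.06,-0.22,0,1.5],
    [0,1.18,-0.22,0,1.5],
    [0,1.3,-0.22,0,1.5],
    [0,1.42,-0.22,0,1.5],
    [0,1.42,-0.22,0,1.5]
  ]
}}

```text
clock: 14.45
position: [0.5617, -0.1701, 0.2459]
ee_rot: [-3.14, -0.043, 0.003]
force: [-0.3, -0.2, 3.3]
width: 0.216
```

```bash
python3 tr.py 9 2.6 1.2 a
```

```text
clock 14.7 pos [ 561.72 -170.13  245.82] fit [ 4.0120e+00  7.5000e-02 -1.6961e+02] plunger force [2.4  2.02 1.66 1.79 2.43 3.05] model [1.97 2.15 1.63 2.16 2.62 2.87]
[[0, 0.12, 0.04, 0, 1.5], [0, 0.23, 0.05, 0, 1.5], [0, 0.35, 0.07, 0, 1.5], [0, 0.47, 0.09, 0, 1.5], [0, 0.58, 0.12, 0, 1.5], [0, 0.7, 0.15, 0, 1.5], [0, 0.81, 0.18, 0, 1.5], [0, 0.93, 0.22, 0, 1.5], [0, 1.05, 0.26, 0, 1.5], [0, 1.16, 0.3, 0, 1.5]]
```

Emit:
{"fn": "carry_out", "kwargs": {
  "plan": [
    [0,0.12,0.04,0,1.5],
    [0,0.23,0.06,0,1.5],
    [0,0.35,0.08,0,1.5],
    [0,0.47,0.1,0,1.5],
    [0,0.58,0.13,0,1.5],
    [0,0.7,0.16,0,1.5],
    [0,0.81,0.19,0,1.5],
    [0,0.93,0.23,0,1.5],
    [0,1.05,0.27,0,1.5],
    [0,1.05,0.27,0,1.5]
  ]
}}

```text
clock: 15.7
position: [0.5617, -0.1594, 0.2486]
ee_rot: [-3.14, -0.043, 0.003]
force: [0.1, -3.3, 3.1]
width: 0.216
```

```bash
python3 tr.py 19 2.6 1.2 a
```

```text
clock 15.95 pos [ 561.75 -159.32  248.5 ] fit [ 4.2500e+00  8.0000e-02 -1.6996e+02] plunger force [2.4  2.02 1.66 1.79 2.43 3.05 3.38] model [2.   2.14 1.59 2.14 2.67 3.13 3.07]
[[0, 0.11, 0.09, 0, 1.5], [0, 0.22, 0.13, 0, 1.5], [0, 0.32, 0.18, 0, 1.5], [0, 0.43, 0.23, 0, 1.5], [0, 0.54, 0.28, 0, 1.5], [0, 0.65, 0.33, 0, 1.5], [0, 0.76, 0.39, 0, 1.5], [0, 0.87, 0.44, 0, 1.5], [0, 0.97, 0.5, 0, 1.5], [0, 1.08, 0.55, 0, 1.5]]
```

Emit:
{"fn": "carry_out", "kwargs": {
  "plan": [
    [0,0.09,0.09,0,1.5],
    [0,0.18,0.14,0,1.5],
    [0,0.27,0.18,0,1.5],
    [0,0.36,0.22,0,1.5],
    [0,0.45,0.26,0,1.5],
    [0,0.54,0.3,0,1.5],
    [0,0.65,0.36,0,1.5],
    [0,0.76,0.41,0,1.5],
    [0,0.76,0.41,0,1.5]
  ]
}}

```text
clock: 16.85
position: [0.5618, -0.1513, 0.2527]
ee_rot: [-3.139, -0.044, 0.003]
force: [-0.1, -3.5, 3.2]
width: 0.212
```

```bash
python3 tr.py 26 2.6 1.0 a
```

```text
clock 17.1 pos [ 561.77 -151.32  252.6 ] fit [ 4.38200e+00  8.30000e-02 -1.70184e+02] plunger force [2.4  2.02 1.66 1.79 2.43 3.05 3.38 3.26] model [2.   2.12 1.55 2.11 2.69 3.28 3.32 2.89]
[[0, 0.1, 0.08, 0, 1.5], [0, 0.2, 0.13, 0, 1.5], [0, 0.29, 0.18, 0, 1.5], [0, 0.39, 0.23, 0, 1.5], [0, 0.49, 0.28, 0, 1.5], [0, 0.59, 0.33, 0, 1.5], [0, 0.69, 0.39, 0, 1.5], [0, 0.79, 0.44, 0, 1.5], [0, 0.88, 0.49, 0, 1.5], [0, 0.98, 0.54, 0, 1.5]]
```

Emit:
{"fn": "carry_out", "kwargs": {
  "plan": [
    [0,0.1,0.1,0,1.5],
    [0,0.2,0.16,0,1.5],
    [0,0.29,0.21,0,1.5],
    [0,0.39,0.26,0,1.5],
    [0,0.49,0.31,0,1.5],
    [0,0.59,0.36,0,1.5],
    [0,0.69,0.42,0,1.5],
    [0,0.79,0.47,0,1.5],
    [0,0.79,0.47,0,1.5]
  ]
}}

```text
clock: 18.0
position: [0.5618, -0.1429, 0.2574]
ee_rot: [-3.138, -0.044, 0.003]
force: [-0.3, -3.3, 1.8]
width: 0.216
```

```bash
python3 tr.py 34 2.6 1.0 a
```

```text
clock 18.25 pos [ 561.82 -142.92  257.29] fit [ 4.395e+00  8.400e-02 -1.702e+02] plunger force [2.4  2.02 1.66 1.79 2.43 3.05 3.38 3.26 2.65] model [2.   2.12 1.55 2.11 2.7  3.3  3.35 2.92 2.59]
[[0, 0.09, 0.05, 0, 1.5], [0, 0.19, 0.09, 0, 1.5], [0, 0.28, 0.14, 0, 1.5], [0, 0.38, 0.18, 0, 1.5], [0, 0.47, 0.23, 0, 1.5], [0, 0.57, 0.27, 0, 1.5], [0, 0.66, 0.31, 0, 1.5], [0, 0.75, 0.35, 0, 1.5], [0, 0.85, 0.39, 0, 1.5], [0, 0.94, 0.43, 0, 1.5]]
```

Emit:
{"fn": "carry_out", "kwargs": {
  "plan": [
    [0,0.09,0.05,0,1.5],
    [0,0.19,0.09,0,1.5],
    [0,0.28,0.14,0,1.5],
    [0,0.38,0.18,0,1.5],
    [0,0.47,0.23,0,1.5],
    [0,0.57,0.27,0,1.5],
    [0,0.66,0.31,0,1.5],
    [0,0.75,0.35,0,1.5],
    [0,0.85,0.39,0,1.5],
    [0,0.94,0.43,0,1.5],
    [0,0.94,0.43,0,1.5]
  ]
}}

```text
clock: 19.35
position: [0.5618, -0.1329, 0.2616]
ee_rot: [-3.137, -0.045, 0.003]
force: [-0.6, -0.9, 3.1]
width: 0.213
```

```bash
python3 tr.py 48 2.6 1.2 a
```

```text
clock 19.6 pos [ 561.85 -132.91  261.55] fit [ 4.42700e+00  8.50000e-02 -1.70187e+02] plunger force [2.4  2.02 1.66 1.79 2.43 3.05 3.38 3.26 2.65 3.07] model [1.97 2.1  1.54 2.11 2.71 3.33 3.39 2.97 2.65 2.91]
[[0, 0.11, 0.07, 0, 1.5], [0, 0.22, 0.11, 0, 1.5], [0, 0.34, 0.14, 0, 1.5], [0, 0.45, 0.18, 0, 1.5], [0, 0.56, 0.21, 0, 1.5], [0, 0.67, 0.23, 0, 1.5], [0, 0.78, 0.26, 0, 1.5], [0, 0.89, 0.28, 0, 1.5], [0, 1.01, 0.29, 0, 1.5], [0, 1.12, 0.31, 0, 1.5], [0, 1.23, 0.32, 0, 1.5], [0, 1.34, 0.33, 0, 1.5]]
```

Emit:
{"fn": "carry_out", "kwargs": {
  "plan": [
    [0,0.11,0.07,0,1.5],
    [0,0.22,0.11,0,1.5],
    [0,0.34,0.15,0,1.5],
    [0,0.45,0.19,0,1.5],
    [0,0.56,0.22,0,1.5],
    [0,0.67,0.24,0,1.5],
    [0,0.78,0.27,0,1.5],
    [0,0.89,0.29,0,1.5],
    [0,1.01,0.3,0,1.5],
    [0,1.12,0.32,0,1.5],
    [0,1.23,0.33,0,1.5],
    [0,1.34,0.34,0,1.5],
    [0,1.34,0.34,0,1.5]
  ]
}}

```text
clock: 20.9
position: [0.5618, -0.119, 0.2649]
ee_rot: [-3.137, -0.046, 0.004]
force: [0.3, -0.1, 1.8]
width: 0.211
```

```bash
python3 tr.py 56.5 2.6 1.2 a
```

```text
clock 21.15 pos [ 561.83 -119.11  264.92] fit [ 4.38000e+00  8.30000e-02 -1.70301e+02] plunger force [2.4  2.02 1.66 1.79 2.43 3.05 3.38 3.26 2.65 3.07 2.18] model [2.05 2.14 1.53 2.08 2.67 3.29 3.36 2.94 2.6  2.83 2.39]
[[0, 0.12, -0.02, 0, 1.5], [0, 0.23, -0.02, 0, 1.5], [0, 0.35, -0.02, 0, 1.5], [0, 0.46, -0.03, 0, 1.5], [0, 0.58, -0.04, 0, 1.5], [0, 0.7, -0.05, 0, 1.5], [0, 0.81, -0.06, 0, 1.5]]
```

Emit:
{"fn": "carry_out", "kwargs": {
  "plan": [
    [0,0.12,-0.03,0,1.5],
    [0,0.23,-0.03,0,1.5],
    [0,0.35,-0.03,0,1.5],
    [0,0.46,-0.04,0,1.5],
    [0,0.58,-0.05,0,1.5],
    [0,0.7,-0.06,0,1.5],
    [0,0.81,-0.08,0,1.5],
    [0,0.81,-0.08,0,1.5],
    [0,0.81,-0.08,0,1.5],
    [0,0.81,-0.08,0,1.5]
  ]
}}

```text
clock: 22.15
position: [0.5618, -0.1105, 0.2641]
ee_rot: [-3.136, -0.046, 0.004]
force: [0.9, 1.4, 1.6]
width: 0.219
```

```bash
python3 tr.py 60 2.6 1.2 a
```

```text
clock 22.4 pos [ 561.84 -110.77  264.09] fit [ 4.27500e+00  7.80000e-02 -1.70674e+02] plunger force [2.4  2.02 1.66 1.79 2.43 3.05 3.38 3.26 2.65 3.07 2.18 1.67] model [2.26 2.24 1.49 1.96 2.53 3.22 3.34 2.92 2.54 2.68 2.05 2.31]
[[0, 0.11, -0.05, 0, 1.5], [0, 0.22, -0.07, 0, 1.5], [0, 0.33, -0.09, 0, 1.5]]
```

Emit:
{"fn": "carry_out", "kwargs": {
  "plan": [
    [0,0,1,0,1.5],
    [0,0,2.5,0,1.5],
    [0,0,3.5,0,1.5],
    [-0.2,4,3.5,0,1.5],
    [-0.3,8.5,3.5,0,1.5],
    [-0.5,13,3.5,0,1.5],
    [-0.6,18,3.5,0,1.5],
    [-0.8,23,3.5,0,1.5],
    [-0.9,27,3.5,0,1.5],
    [-0.9,29.4,3.5,0,1.5],
    [-0.9,29.4,3.5,0,1.5],
    [-0.9,29.4,3.5,0,1.5],
    [-0.9,29.4,3.5,0,1.5],
    [-0.9,29.4,3.5,0,1.5],
    [-0.9,29.4,3.5,0,1.5],
    [-0.9,29.4,3.5,0,1.5]
  ]
}}

```text
clock: 24.0
position: [0.553, 0.1825, 0.2992]
ee_rot: [-3.137, -0.044, 0.003]
force: [0.4, -0.4, -2.4]
width: 0.215
```

```bash
python3 o.py; python3 - <<'E'
from h import *
print(np.round(Ro.from_rotvec(arm.observe()["ee_rot"]).as_matrix(),4))
p,d=arm.get_image("scene");cv2.imwrite("pics/s4.png",cv2.resize(p[150:310,320:480,::-1],None,fx=3.5,fy=3.5))
P=cloud("scene",d);X,Y,Z=np.moveaxis(P,-1,0)
H,S,V=np.moveaxis(cv2.cvtColor(p,cv2.COLOR_RGB2HSV).astype(int),-1,0)
m=(H>20)&(H<35)&(S>120)&(np.hypot(X-.553,Y-.184)<.06)&(Z>.1)
for lo in np.arange(.2,.28,.01):
    k=m&(Z>=lo)&(Z<lo+.01)
    if k.sum()>8: print(round(lo,2),k.sum(),np.round(np.median(P[k],0)*1000,1))
E
```

```text
24.0 [552.98 182.51 299.19] [ 0.42 -0.37 -2.4 ] [-0.034  0.015 -0.003]
[[ 0.9996  0.0281 -0.0023]
 [ 0.0281 -0.9996  0.0046]
 [-0.0022 -0.0046 -1.    ]]
0.21 52 [561.1 189.5 215.8]
0.22 58 [560.7 191.1 225. ]
0.23 40 [561.8 183.4 235. ]
0.24 41 [561.8 183.7 244.8]
0.25 40 [561.6 183.1 254.5]
0.26 38 [561.9 182.8 264.7]
0.27 42 [562.  183.8 275.4]
0.28 23 [561.7 184.2 282.8]
```

View pics/s4.png

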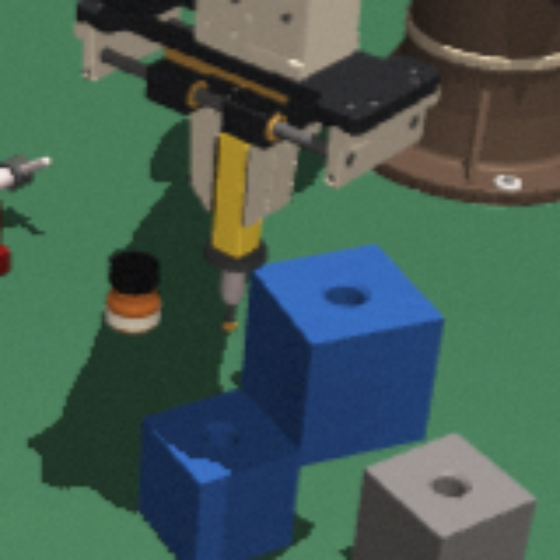

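The probe hangs as it did before (tip at (230,327)) with no visible tilt. I'll lower it in stages.

Emit:
{"fn": "carry_out", "kwargs": {
  "plan": [
    [0,0.09,-3,0,1.5],
    [0,0.09,-6,0,1.5],
    [0,0.09,-7,0,1.5],
    [0,0.09,-8,0,1.5],
    [0,0.09,-9,0,1.5],
    [0,0.09,-10,0,1.5],
    [0,0.09,-10,0,1.5],
    [0,0.09,-10,0,1.5]
  ]
}}

```text
clock: 24.85
position: [0.5531, 0.1837, 0.1995]
ee_rot: [-3.136, -0.045, 0.003]
force: [-0.2, 0.1, -1.7]
width: 0.221
```

```bash
python3 o.py
```

```text
24.85 [553.12 183.71 199.45] [-0.22  0.14 -1.67] [ 0.035 -0.004  0.056]
```

No side force as the nose goes in, and 29.7 mm remain.

Emit:
{"fn": "carry_out", "kwargs": {
  "plan": [
    [0,-0.02,-0.8,0,1.5],
    [0,-0.02,-1.6,0,1.5],
    [0,-0.02,-2.2,0,1.5],
    [0,-0.02,-2.6,0,1.5],
    [0,-0.02,-2.8,0,1.5],
    [0,-0.02,-2.8,0,1.5],
    [0,-0.02,-2.8,0,1.5]
  ]
}}

```text
clock: 25.55
position: [0.5532, 0.1836, 0.1716]
ee_rot: [-3.136, -0.045, 0.003]
force: [0.9, 0.7, -2.4]
width: 0.217
```

Emit:
{"fn": "carry_out", "kwargs": {
  "plan": [
    [0,0,-0.06,0,1.5],
    [0,0,-0.12,0,1.5],
    [0,0,-0.15,0,1.5],
    [0,0,-0.15,0,1.5]
  ]
}}

```text
clock: 25.95
position: [0.5532, 0.1836, 0.1701]
ee_rot: [-3.136, -0.045, 0.003]
force: [0.3, 0.6, -1.7]
width: 0.215
```

Emit:
{"fn": "carry_out", "kwargs": {
  "plan": [
    [0,0,-0.05,0,1.5],
    [0,0,-0.08,0,1.5],
    [0,0,-0.08,0,1.5]
  ]
}}

```text
clock: 26.25
position: [0.5532, 0.1836, 0.1698]
ee_rot: [-3.136, -0.044, 0.002]
force: [-1.9, -1.2, 5.0]
width: 0.213
```

Contact at TCP z = 169.8 mm, the same height as at pick-up, so the collar is seated. I'll release and retreat.

Emit:
{"fn": "carry_out", "kwargs": {
  "plan": [
    [0,0,0,0,3],
    [0,0,0,0,4.5],
    [0,0,0,0,6],
    [0,0,0,0,6],
    [0,0,0,0,6],
    [0,0,0,0,6],
    [0,0,3,0,6],
    [0,0,7,0,6],
    [0,0,11,0,6],
    [0,0,14,0,6],
    [0,0,14,0,6],
    [0,0,14,0,6],
    [0,0,14,0,6]
  ]
}}

```text
clock: 27.55
position: [0.5527, 0.1833, 0.3086]
ee_rot: [-3.137, -0.045, 0.005]
force: [-0.7, -0.2, -0.4]
width: 0.654
```

```bash
python3 - <<'E'
from h import *
s=arm.observe();print(s["clock"],s["position"],s["width"],s["force"])
p,d=arm.get_image("scene");a=cv2.imread("pics/scene0.png");b=p[...,::-1]
cv2.imwrite("pics/s5.png",np.hstack([cv2.resize(a[210:330,330:450],None,fx=3.3,fy=3.3),cv2.resize(b[210:330,330:450],None,fx=3.3,fy=3.3)]))
P=cloud("scene",d);X,Y,Z=np.moveaxis(P,-1,0);H,S,V=np.moveaxis(cv2.cvtColor(p,cv2.COLOR_RGB2HSV).astype(int),-1,0)
m=(H>20)&(H<35)&(S>120)&(np.hypot(X-.553,Y-.184)<.06)&(Z>.09)&(Z<.2);print(rect(m&(Z>.15),P),rect(m,P),"max z",Z[m].max())
E
```

```text
27.55 [0.55274945 0.18325213 0.30855936] 0.6543592008639811 [-0.70901491 -0.24870246 -0.38951651]
(array([554.2, 185.8]), array([20.5, 21.1]), 0.3, np.float64(154.9), np.int64(74)) (array([553.9, 185.7]), array([22.4, 22.9]), 3.8, np.float64(128.9), np.int64(367)) max z 0.15727601091974924
```

View pics/s5.png

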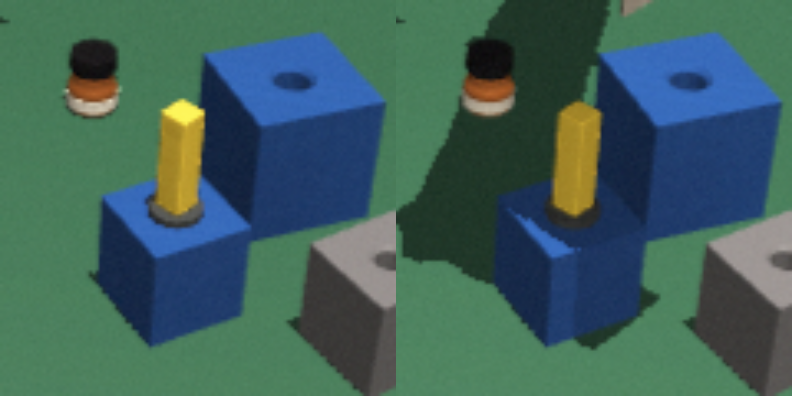

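Before and after look alike: the probe is upright and seated (right half, (577,160)), and within about 1 mm of its starting place. I'll hand it in.

```bash
python3 -c "
from cell import arm
print(arm.sign_off())"
```

```text
the job is handed in; nothing more can be done
None
```

I took the probe from the smaller blue stand, traced the template from the red end to the green end in one pass, put it back and handed the job in at about 27.6 s. The sign-off reports no verdict.

- **Trace:** at the 12 stops along the edge, the wrist force put the plunger between 1.7 and 3.4 mm in. Between stops I didn't measure it. I relied on a model of the edge (about 4.3 mm high, tilted about 0.08 rad) that agreed with the force readings to within 0.65 mm. The limits were 0.5 and 5 mm.
- **Return:** the collar touched down at TCP z = 169.8 mm, against 169.7 mm when I picked it up. The last picture shows the probe upright and seated, about 1 mm from where it started, with the gripper clear above it.
- **Disagreements:** single force readings were noisy, roughly ±0.5 N. The edge's centre along y came out at about -170 mm from the trace, but -167 to -169 mm from the cameras. That is well inside the tolerance.
- **Not checked:** I did not measure the other objects afterwards. The arm didn't go near them, and the jar and the two other blocks look unmoved in the last picture.

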